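# Catch rubber bungs from the chute dispenser and put them on the scale

## Robot

A 6-joint arm with a two-finger parallel gripper is mounted at the origin on a cart in front of the work surface, level with it; the furniture and walls round the work are solid. World frame = base frame: x ahead of the robot, y to its left, z up, the work surface at z = 0. Lengths are in mm, angles in rad, forces in N, time in s.
With the tool pointing down it reaches from about 400 to 925 mm from the base axis. Payload 12.5 kg.
Tool frame: the origin (TCP) lies on the mounting face of the last link; the fingertips stand 190 mm ahead of it and the grasp point (between the pads) lies 171 mm ahead of it; x points along the fingers, y is the direction in which the jaws open and shut, and the axes are right-handed (so a half turn about x gives the same grasp; the last joint's range is limited). The gripper opens to 95 mm and grips with 3 to 60 N. Pads are 20 mm wide; open, the fingers measure 119 mm over their backs; the gripper's body (75 mm by 180 mm) begins 59 mm behind the grasp point.
Start: joints at [-1.395, 0.491, 1.559, -0, 1.092, -0.106], TCP at [173.823, -600.342, 404.761] pointing down, gripper open.
Joint ranges: [-3.1, 3.1], [-0.84, 2.19], [0.05, 2.79], [-1.13, 4.28], [0.06, 2.93], [-2.69, 2.69]. Speed limits (rad/s): [2.22, 2.22, 2.79, 3.14, 3.14, 3.14].

## Interface

Orientations are given as [roll, pitch, yaw] about the fixed x, y, z axes, in that order (R = Rz(yaw) Ry(pitch) Rx(roll)).
In Python, from cell import env, eyes gives the robot as it stands. The module is installed in compiled form; this text tells all that it offers.
- The arm moves only by the tool jog_arm, never from a script. Its argument "deltas" is one flat list of numbers, 7 for each row, row after row: the shift along the tool's x, y, z in mm, then the turn, a rotation vector about the tool's x, y, z in rad, then the opening, from 0 (shut) to 1 (fully open). A call has 1 to 10 rows; each row shifts and turns the pose as measured when the row begins, along the tool's axes as they then stand; what a row does not reach is not made up. A row lasts 1/8 s, in which the tool goes at most 62.5 mm and 10.7 degrees, less where a joint would pass 70% of its speed; a pose out of reach is approached as far as the arm can. A call is refused whole if a number of a shift passes 62.5 or a number of a turn 0.188, either way. A call with a gripper value outside its range is refused whole. The fingers move at their own pace and stop on an object; the grip force is fixed at half the most. Time passes only in rows, so rows that do not move let the fingers close. It gives the time, the measured TCP pose, the force and the opening at its end, in the units of the state.
- env.state(): the state, without advancing time (a new reading comes with each control period).
- eyes.read_camera(name): name is "scene" or "top"; returns a dict with "image" (420x560x3 uint8, red, green, blue), "fovy" (degrees; the focal length in pixels is half the picture's height over the tangent of half this angle, whatever the lens; pixels are square), "cx", "cy" (the principal point, pixels), "dist" ([k1, k2, p1, p2, k3] as OpenCV has them; the pictures are not rectified), "world_from_camera" (4x4, takes a point from camera to world coordinates). Camera axes: x right, y up, looking along -z (the intrinsics and any distortion apply to the point x, -y, -z); pixel columns grow to the right and rows downward; lengths in mm; the calibration is good to about 2 mm. A picture is of the moment at which its call begins. There is no depth.
- env.job_done(): hands the job in, once; it reports no verdict.
The state is a dict: "t": time; "joints": joint angles; "qvel": joint speeds; "tau": joint torques, N m; "eef_pos": TCP position; "tcp_rot": TCP orientation; "ft_force": force on the tool from outside, world axes, zero at the start; "moment": the same for the moment, N m; "opening": opening from 0.0 (shut) to 1.0 (fully open).
Only numpy, scipy, OpenCV 4.12 (cv2) and the standard library are available. Lean on these libraries where they do the work, as an engineer would, in place of code of your own. Each camera call takes 0.05 s, during which the arm holds its last target.

## Task

Pick up the catch pan by its handle and hold it level under the mouth of the bung dispenser, pushing the dispenser's paddle back with the far side of the pan so that the gate lifts and all three rubber bungs slide down the chute into the pan. Then set the pan with the three bungs upright in the middle of the scale's round plate and let go. Drop no bung outside the pan, and leave the other things on the bench where they stand.

Things in the scene. Friction and masses are not known exactly. Their poses are not given: they have to be found in the camera images.
- dispenser: Bung dispenser, fixed to the bench: grey base plate (x -100 to +40 mm, y +-60 mm, 12 mm high), a post at x = +22 mm, and on it an open steel chute 50 mm wide, sloping down at 32 degrees towards its own -x (the robot's side). Origin: on the bench surface; x points away from the robot, z up. Two brackets carry the gate's pivot at x = -75 mm, y +-40 mm, z = 191 mm.
- chute_lip (a point): Middle of the lip (lower end of the chute's floor), at dispenser x = -45 mm, z = 210 mm; axes those of the dispenser. From here the chute rises to x = +69 mm, z = 281 mm; side walls 40 mm. Bungs let go leave the lip towards -x with some speed; the pan centred at about dispenser x = -96 mm, on the centre line, catches them all.
- paddle_edge (a point): Middle of the lower edge of the grey paddle (plate 74 mm wide, 56 mm high) below the chute, in front of the post. At rest it leans to the robot, this edge at dispenser x = -101 mm, z = 95 mm; pushed fully back (to dispenser +x) the plate stands upright, its face at x = -30 mm, z = 101 to 157 mm.
- gate (a joint): Hinge of gate and paddle, one rigid part: 0 = gate shut, 0.75 rad = fully open (paddle fully back). Bungs start to pass at about 0.5 rad. A light spring shuts it; at the paddle it takes about 1 N at first and about 2 N when fully back.
- pan: Steel catch pan: round, open, 55 mm deep, 132 mm across the rim, 104 mm across the foot, 0.15 kg. Origin: centre of its underside; z up; its handle points to its own -x. On the bench it is too low to reach the paddle. Held with its underside 80 mm above the bench, its rim pushes the paddle and clears the chute; its centre is at dispenser x = about -96 mm when the paddle is fully back.
- handle (a point): Middle of the pan's black handle, a bar 85 mm long, 18 mm wide and 16 mm high, at x = -128 mm, z = 44 mm of the pan; axes are those of the pan. To be gripped across its 18 mm width.
- bung_0: Dark rubber bung (blunt cone 34 mm and 28 mm across the ends, 30 mm high, about 28 g), one of three alike; origin at its middle. It starts lowest, against the gate in the row on the chute.
- bung_1: Dark rubber bung (blunt cone 34 mm and 28 mm across the ends, 30 mm high, about 28 g), one of three alike; origin at its middle. It starts second in the row on the chute.
- bung_2: Dark rubber bung (blunt cone 34 mm and 28 mm across the ends, 30 mm high, about 28 g), one of three alike; origin at its middle. It starts uppermost in the row on the chute.
- scale: Flat white bench scale, fixed, 160x170 mm, 37 mm high under a round steel plate. Origin: centre of its underside, on the bench; the dark display is on its front (-x).
- scale_plate (a point): Centre of the top of the scale's round steel plate, 132 mm across, 50 mm above the bench.
- funnel: Bystander, to be left alone: a glass funnel standing on its rim, stem up, 69 mm across, 74 mm high; origin: centre of its underside.
- crucible_lid: Bystander, to be left alone: a round white porcelain crucible lid lying flat, 43 mm across, 12 mm high; origin: centre of its underside.
- pipette_bulb: Bystander, to be left alone: a red rubber pipette bulb lying on its side, 47x76x47 mm; origin: centre of its underside.

How it is judged (in metres and radians):
On the way, in this order (a step that is already met when the one before it is completed fails the run):
1. the pan is lifted clear of the bench (height (world z) of pan above 0.04 m), for 0.2 s.
2. all three bungs lie in the pan while it is held up off the bench (height (world z) of pan above 0.04 m and horizontal distance between each of bung_0, bung_1, bung_2 and pan below 0.058 m and z of bung_0 in the frame of pan between 0 and 0.055 m and z of bung_1 in the frame of pan between 0 and 0.055 m and z of bung_2 in the frame of pan between 0 and 0.055 m), for 0.3 s.
At the end, for the whole second after the job is handed in: All three bungs lie inside the pan, and the pan (with the bungs in it) stands at rest, upright (within 0.08 rad) on the scale's round plate, its centre within 25 mm of the plate's centre (horizontal distance between each of bung_0, bung_1, bung_2 and pan below 0.058 m and z of bung_0 in the frame of pan between 0 and 0.055 m and z of bung_1 in the frame of pan between 0 and 0.055 m and z of bung_2 in the frame of pan between 0 and 0.055 m and horizontal distance between pan and scale_plate below 0.025 m and height (world z) of pan between 0.044 and 0.056 m and angle between pan's own z axis and vertical below 0.08 rad and linear speed of pan below 0.02 m/s); the robot touches nothing.
It fails at once if a bung falls outside the pan onto the bench ((height (world z) of bung_0 below 0.06 m and horizontal distance between bung_0 and pan above 0.075 m) or (height (world z) of bung_1 below 0.06 m and horizontal distance between bung_1 and pan above 0.075 m) or (height (world z) of bung_2 below 0.06 m and horizontal distance between bung_2 and pan above 0.075 m)).
It fails at once if a bystander is moved by more than 40 mm (distance of any of funnel, crucible_lid, pipette_bulb from where it was at the start of the episode above 0.04 m).
It also fails if it takes over 61 s, if anything falls off the work surface, if the arm or the gripper's body presses on something with over 40 N, if the wrist force passes 120 N, or if a joint passes its speed limit or range.

## Working session

There is one attempt and no reset: what is moved stays moved. The work goes in short steps, Python scripts to look and compute and a tool call to move; the robot and the scene stay as the last step left them, time stands still between calls to the robot, and variables do not carry over. Pictures are saved under pics/ and viewed, and the job is handed in when it is done.

Besides the shell and the picture viewer there is one more tool, called after ">>>" by a JSON object that holds its "fn" and its "kwargs". jog_arm: Moves the arm, as the interface text tells. Its arguments: {"type":"object","properties":{"deltas":{"type":"array","items":{"type":"number"}}},"required":["deltas"]}

```bash
mkdir -p pics; python3 - <<'E'
from cell import env, eyes
import cv2, numpy as np
print(env.state())
for n in ("scene","top"):
    c=eyes.read_camera(n); cv2.imwrite(f"pics/{n}0.png",c["image"][:,:,::-1])
    print(n,c["fovy"],c["cx"],c["cy"],c["dist"],np.round(c["world_from_camera"],3).tolist())
E
```

```text
{'t': 0.0, 'joints': array([-1.39462676e+00,  4.91537603e-01,  1.55945216e+00, -3.09568044e-05,
        1.09172315e+00, -1.05564891e-01]), 'qvel': array([-0.00023678,  0.00066945,  0.00020708,  0.00118541,  0.00117993,
        0.00050137]), 'tau': array([ 2.81080072e-03, -6.12625694e+01, -2.58178765e+01,  6.94704219e-02,
        4.82255383e-02, -9.45014153e-05]), 'eef_pos': array([ 173.79743734, -600.30728507,  404.174345  ]), 'tcp_rot': array([-1.65185776,  1.56967573,  1.77148364]), 'ft_force': array([ 0.83712832, -0.01964058, -0.38010953]), 'moment': array([-0.02701362,  0.03602019, -0.0363281 ]), 'opening': 0.9992561959587969}
scene 57.734787390747805 282.9462666686348 211.13875359585793 [-0.03480687  0.          0.          0.          0.        ] [[-0.615, 0.459, -0.641, -182.341], [-0.788, -0.373, 0.49, 548.802], [-0.014, 0.806, 0.591, 879.033], [0.0, 0.0, 0.0, 1.0]]
top 56.69636095041105 270.55954915024813 213.56154574365428 [-0.06221346  0.          0.          0.          0.        ] [[0.01, 0.987, -0.158, 387.367], [-1.0, 0.006, -0.025, -29.096], [-0.024, 0.158, 0.987, 1175.657], [0.0, 0.0, 0.0, 1.0]]
```

View pics/scene0.png

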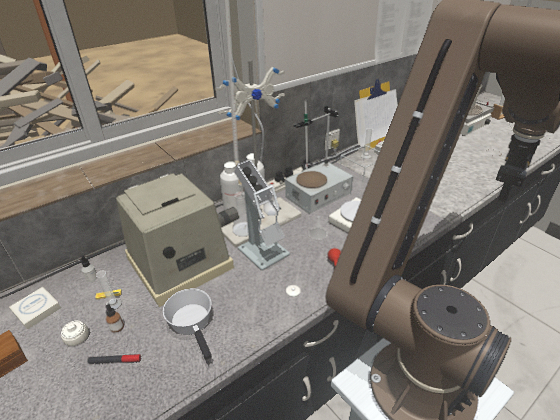

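View pics/top0.png

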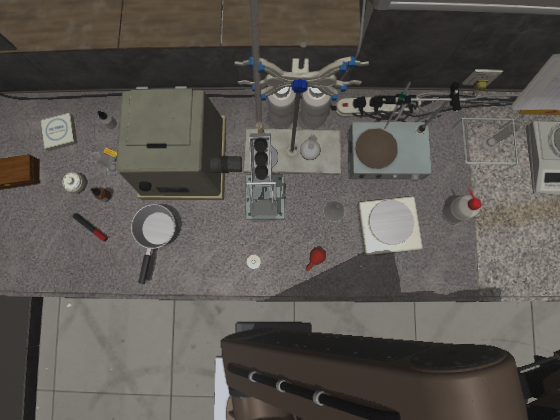

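The top view shows the pan at about (154,228), handle running to (145,280). The dispenser is at (264,180), the scale plate at (391,222), the lid at (253,262), the bulb at (317,257) and the funnel at (334,211). I'll enlarge these areas to measure them.

```bash
cat > h.py <<'E'
from cell import env, eyes
import cv2, numpy as np
class Cam:
    def __init__(s,n):
        c=eyes.read_camera(n); s.im=c["image"]; s.f=210/np.tan(np.radians(c["fovy"])/2)
        s.K=np.array([[s.f,0,c["cx"]],[0,s.f,c["cy"]],[0,0,1]]); s.d=np.array(c["dist"],float); s.T=np.array(c["world_from_camera"])
    def ray(s,p):
        u=cv2.undistortPoints(np.array(p,float).reshape(-1,1,2),s.K,s.d).reshape(-1,2)
        d=np.c_[u[:,0],-u[:,1],-np.ones(len(u))]@s.T[:3,:3].T
        return s.T[:3,3],d/np.linalg.norm(d,axis=1)[:,None]
    def plane(s,p,z):
        o,d=s.ray(p); return o+d*((z-o[2])/d[:,2])[:,None]
    def proj(s,P):
        c=(np.array(P,float).reshape(-1,3)-s.T[:3,3])@s.T[:3,:3]
        c=c*[1,-1,-1]
        return cv2.projectPoints(c.reshape(-1,1,3),np.zeros(3),np.zeros(3),s.K,s.d)[0].reshape(-1,2)
def tri(a,pa,b,pb):
    o1,d1=a.ray(pa);o2,d2=b.ray(pb);d1=d1[0];d2=d2[0]
    k=np.linalg.lstsq(np.c_[d1,-d2],o2-o1,rcond=None)[0]
    A=o1+k[0]*d1;B=o2+k[1]*d2
    return (A+B)/2,np.linalg.norm(A-B)
def crop(im,x0,x1,y0,y1,k,fn):
    cv2.imwrite(fn,cv2.resize(im[y0:y1,x0:x1,::-1],None,fx=k,fy=k,interpolation=cv2.INTER_CUBIC))
E
python3 - <<'E'
from h import *
t=Cam("top");s=Cam("scene")
crop(t.im,120,220,195,295,6,"pics/tp.png")
crop(s.im,150,230,280,370,6,"pics/sp.png")
crop(t.im,230,310,120,225,5,"pics/td.png")
crop(s.im,220,310,150,275,4,"pics/sd.png")
crop(s.im,310,400,180,270,6,"pics/ss.png")
crop(t.im,350,430,185,265,6,"pics/ts.png")
E
```

```text
(no output)
```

View pics/tp.png

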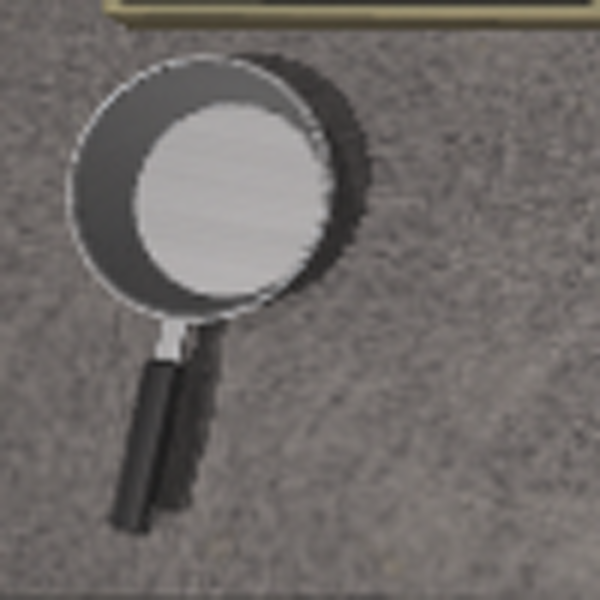

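View pics/sp.png

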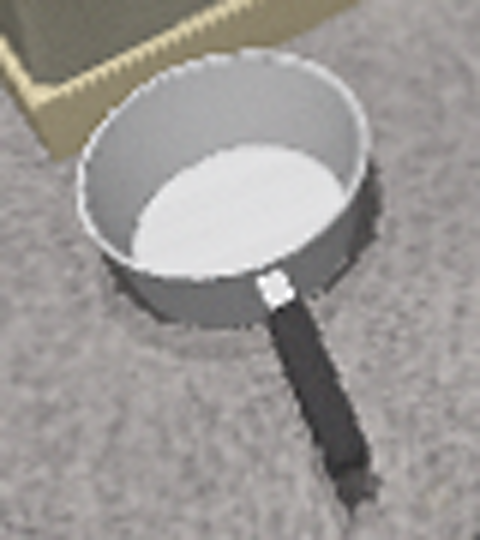

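View pics/td.png

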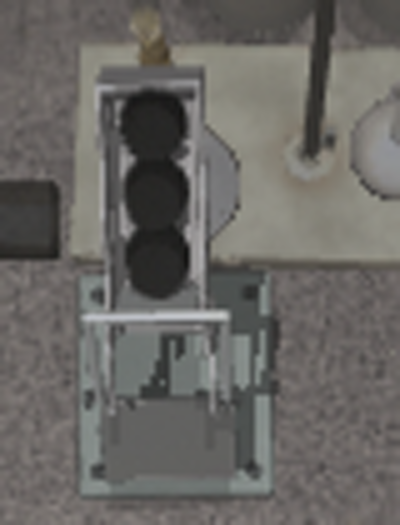

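View pics/sd.png

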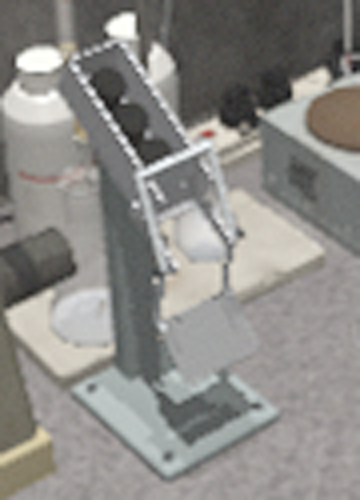

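View pics/ss.png

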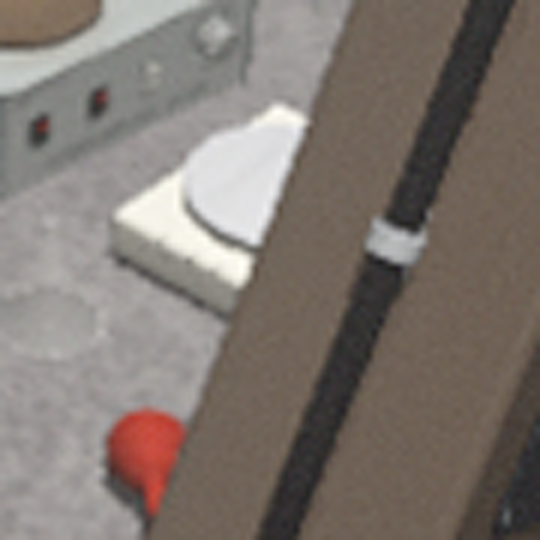

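View pics/ts.png

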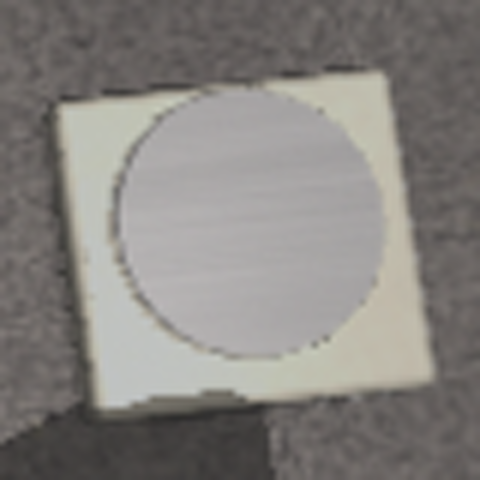

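```bash
python3 - <<'E'
from h import *
t=Cam("top");s=Cam("scene")
def o(p,x0,y0,k): return [x0+(p[0]+.5)/k-.5, y0+(p[1]+.5)/k-.5]
P=lambda p:o(p,120,195,6); S=lambda p:o(p,150,280,6); D=lambda p:o(p,230,120,5); SD=lambda p:o(p,220,150,4)
r=lambda x:np.round(x,1).tolist()
print("rim tri",[r(x) for x in tri(t,P((199,188)),s,S((225,164)))])
print("rim on z55",r(t.plane(P((199,188)),55)),r(s.plane(S((225,164)),55)))
for e in [((66,188),(332,188)),((199,55),(199,322))]:
    a=t.plane([P(e[0]),P(e[1])],55);print("diam",np.linalg.norm(a[0]-a[1]))
for n,a,b in [("near",(165,362),(282,310)),("far",(131,528),(349,466)),("neck",(172,340),(277,290))]:
    print(n,[r(x) for x in tri(t,P(a),s,S(b))],r(t.plane(P(a),52)),r(s.plane(S(b),52)))
# dispenser base corners z12
for a,b in [((82,270),None),((270,268),None),((272,495),(172,475)),((82,495),(75,393)),((None),(277,415))]:
    print("base",r(t.plane(D(a),12)) if a else None, r(s.plane(SD(b),12)) if b else None)
# paddle lower edge
for a,b in [((106,480),(182,368) ),((236,478),(258,340))]:
    print("paddle low",[r(x) for x in tri(t,D(a),s,SD(b))])
for a,b in [((83,317),(137,176)),((229,317),(210,147))]:
    print("gatebar",[r(x) for x in tri(t,D(a),s,SD(b))])
print("chute top",r(t.plane(D((100,70)),320)),r(t.plane(D((205,68)),320)))
Q=lambda p:o(p,350,185,6)
print("plate",r(t.plane(Q((251,222)),50)),[r(t.plane(Q(q),50)) for q in ((120,222),(384,222),(251,87),(251,357))])
print("scale corners",[r(t.plane(Q(q),37)) for q in ((58,103),(383,71),(435,380),(98,410))])
for n,p,z in [("lid",(253,262),12),("bulb",(317,257),25),("bulbtip",(308,268),10),("funnel",(334,211),20)]: print(n,r(t.plane(p,z)))
E
```

```text
rim tri [[527.2, 344.6, 54.9], 1.3]
rim on z55 [[527.6, 345.1, 55.0]] [[526.5, 344.2, 55.0]]
diam 132.89359214077666
diam 132.0322077594887
near [[443.0, 359.6, 49.0], 0.8] [[442.6, 358.3, 52.0]] [[441.0, 360.6, 52.0]]
far [[362.2, 373.3, 43.6], 0.7] [[362.6, 370.7, 52.0]] [[356.4, 374.9, 52.0]]
neck [[453.6, 356.6, 49.2], 0.5] [[453.3, 355.4, 52.0]] [[451.7, 357.4, 52.0]]
base [[697.7, 77.1, 12.0]] None
base [[699.3, -38.9, 12.0]] None
base [[558.0, -40.6, 12.0]] [[554.5, 71.6, 12.0]]
base [[557.3, 74.3, 12.0]] [[686.6, 79.0, 12.0]]
base None [[556.9, -38.0, 12.0]]
paddle low [[552.6, 54.2, 116.1], 5.8]
paddle low [[554.6, -18.8, 104.8], 2.2]
gatebar [[606.5, 52.5, 264.4], 1.5]
gatebar [[608.6, -16.8, 260.2], 0.9]
chute top [[711.0, 42.6, 320.0]] [[712.0, -5.9, 320.0]]
plate [[545.5, -353.6, 50.0]] [[[545.1, -289.7, 50.0]], [[545.8, -418.7, 50.0]], [[612.4, -356.3, 50.0]], [[479.8, -351.1, 50.0]]]
scale corners [[[606.3, -263.8, 37.0]], [[623.5, -426.4, 37.0]], [[470.0, -444.7, 37.0]], [[454.8, -279.4, 37.0]]]
lid [[427.0, 51.0, 12.0]]
bulb [[442.7, -138.0, 25.0]]
bulbtip [[410.7, -112.5, 10.0]]
funnel [[580.8, -190.7, 20.0]]
```

Measured so far:

| Item | World position (mm) | Check |
|---|---|---|
| Pan centre | (527, 345), yaw about -0.172 | Rim triangulated at z 54.9 against 55 |
| Dispenser origin | about (657.5, 18) | Base depth 140 |
| Scale plate | (545.5, -353.6) | Diameter 129–133 |

Next I'll look at the tool's orientation and the first move.

```bash
cat >> h.py <<'E'
from scipy.spatial.transform import Rotation as Ro
def Rdes(yawh,flip=False):
    # tool x down, tool y perpendicular to handle dir (yaw of pan)
    s=-1 if flip else 1
    y=s*np.array([-np.sin(yawh),np.cos(yawh),0]); x=np.array([0,0,-1.]); return np.c_[x,y,np.cross(x,y)]
def plan(gp,yawh,flip):
    s=env.state(); R=Ro.from_euler('xyz',s['tcp_rot']).as_matrix(); p=s['eef_pos']
    Rd=Rdes(yawh,flip); tgt=np.array(gp,float)+[0,0,171]
    d=tgt-p
    print("t",round(s['t'],2),"joints",np.round(s['joints'],3),"grasp",np.round(p+R[:,0]*171,1),"down tilt",np.round(R[:,0],4),"yaw tool y",round(np.arctan2(R[1,1],R[0,1]),4),"F",np.round(s['ft_force'],1),"open",round(s['opening'],3))
    print("shift in tool",np.round(R.T@d,1),"rotvec tool",np.round(Ro.from_matrix(R.T@Rd).as_rotvec(),4))
E
python3 - <<'E'
from h import *
s=env.state();print(np.round(Ro.from_euler('xyz',s['tcp_rot']).as_matrix(),3))
g=np.array([527.3-118*np.cos(.172),344.7+118*np.sin(.172)]);print(g)
for f in (False,True): plan([*g,150],-.172,f)
t=Cam("top");print(t.plane([(137,197),(224,197),(240,163),(240,155)],30).round(), t.plane([(222,185)],250).round(),t.plane([(240,163),(240,172)],120).round())
E
```

```text
[[-0.     0.278 -0.961]
 [ 0.    -0.961 -0.278]
 [-1.    -0.    -0.   ]]
[411.04115711 364.89607511]
t 0.3 joints [-1.395  0.491  1.559  0.     1.092 -0.106] grasp [ 173.8 -600.3  233.5] down tilt [-1.e-04  3.e-04 -1.e+00] yaw tool y -1.289 F [-0.1  0.   0.3] open 1.001
shift in tool [  83.8 -861.2 -496.3] rotvec tool [-2.6878e+00 -4.0000e-04  1.0000e-04]
t 0.3 joints [-1.395  0.491  1.559  0.     1.092 -0.106] grasp [ 173.8 -600.3  233.5] down tilt [-1.e-04  3.e-04 -1.e+00] yaw tool y -1.289 F [-0.1  0.   0.3] open 1.001
shift in tool [  83.8 -861.2 -496.3] rotvec tool [4.538e-01 0.000e+00 3.000e-04]
[[619. 408.  30.]
 [620. 140.  30.]
 [726.  95.  30.]
 [752.  95.  30.]] [[605. 114. 250.]] [[700.  85. 120.]
 [673.  84. 120.]]
```

>>> {"fn": "jog_arm", "kwargs": {"deltas": [0, -30, -48, 0, 0, 0, 1, 0, -30, -48, 0, 0, 0, 1, 0, -30, -48, 0, 0, 0, 1, 0, -30, -48, 0, 0, 0, 1, 0, -30, -48, 0, 0, 0, 1, 0, -30, -48, 0, 0, 0, 1, 0, -46, -21, 0, 0, 0, 1, 0, -46, -21, 0, 0, 0, 1]}}

```text
t: 1.35
eef_pos: [421.8, -239.7, 403.9]
tcp_rot: [2.104, 1.569, -0.761]
ft_force: [0.8, -0.4, -0.2]
opening: 0.999
```

```bash
python3 -c "
from h import *
plan([411,365,150],-.172,True)"
```

```text
t 1.35 joints [-0.653  0.294  1.893 -0.     0.953  0.642] grasp [ 422.  -239.9  232.9] down tilt [ 0.0014 -0.0014 -1.    ] yaw tool y -1.2944 F [ 0.8 -0.4 -0.2] open 0.999
shift in tool [  82.1 -584.8 -154.6] rotvec tool [ 0.4484 -0.0014 -0.0015]
```

>>> {"fn": "jog_arm", "kwargs": {"deltas": [0, -52, -23, 0, 0, 0, 1, 0, -52, -23, 0, 0, 0, 1, 0, -52, -23, 0, 0, 0, 1, 0, -52, -23, 0, 0, 0, 1, 0, -52, -23, 0, 0, 0, 1, 0, -52, -23, 0, 0, 0, 1, 0, -54, -3, 0, 0, 0, 1, 0, -54, -3, 0, 0, 0, 1, 0, -54, -3, 0, 0, 0, 1, 0, -54, -3, 0, 0, 0, 1]}}

```text
t: 2.6
eef_pos: [420.9, 327.5, 404.4]
tcp_rot: [2.665, 1.563, -0.202]
ft_force: [1.2, -0.8, 0.3]
opening: 0.999
```

```bash
python3 -c "
from h import *
plan([411,365,110],-.172,True)"
```

```text
t 2.6 joints [ 0.538  0.361  1.784 -0.006  0.991  1.837] grasp [422.1 327.3 233.4] down tilt [ 0.0072 -0.0015 -1.    ] yaw tool y -1.2956 F [ 1.2 -0.8  0.3] open 0.999
shift in tool [ 1.232e+02 -3.920e+01  1.000e-01] rotvec tool [ 0.4472 -0.0071 -0.0018]
```

>>> {"fn": "jog_arm", "kwargs": {"deltas": [35, -13, 0, 0.15, -0.003, 0, 1, 35, -13, 0, 0.15, -0.002, 0, 1, 35, -13, 0, 0.147, -0.002, 0, 1, 0, 0, 0, 0, 0, 0, 1]}}

```text
t: 3.1
eef_pos: [414.8, 370.7, 297.3]
tcp_rot: [3.135, 1.568, -0.185]
ft_force: [0.2, -0.7, -0.5]
opening: 0.993
```

```bash
python3 -c "
from h import *
plan([411,365,44],-.172,True)
t=Cam('top');s=Cam('scene');crop(t.im,100,240,190,300,5,'pics/t1.png');crop(s.im,120,260,250,400,4,'pics/s1.png')"
```

```text
t 3.1 joints [ 6.110e-01  5.290e-01  1.840e+00 -2.000e-03  7.710e-01  2.361e+00] grasp [415.2 370.7 126.3] down tilt [ 2.4e-03 -4.0e-04 -1.0e+00] yaw tool y -1.7487 F [ 0.2 -0.7 -0.5] open 0.993
shift in tool [82.2  6.3  2.9] rotvec tool [-0.0059 -0.0024 -0.    ]
```

View pics/s1.png

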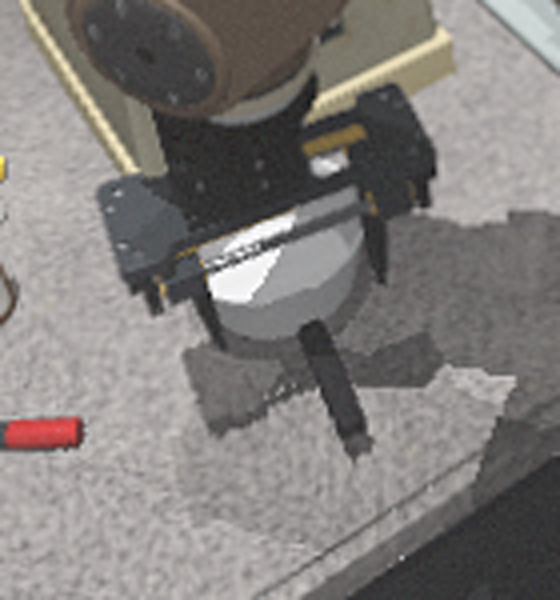

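View pics/t1.png

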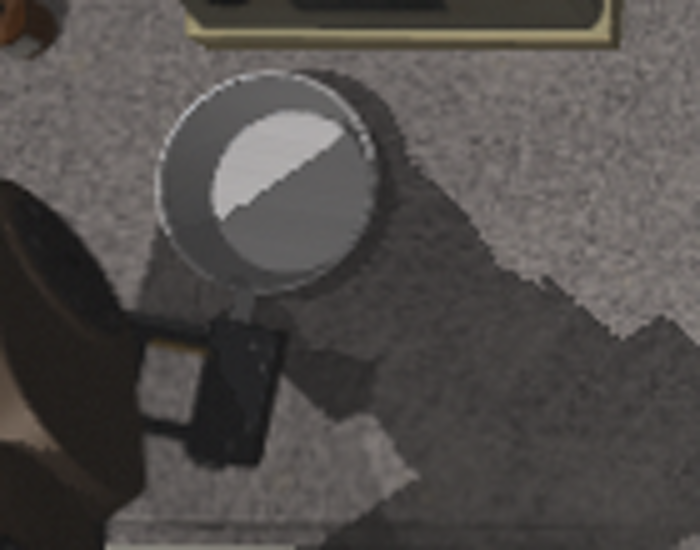

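>>> {"fn": "jog_arm", "kwargs": {"deltas": [15, 6, 3, -0.006, -0.002, 0, 1, 30, 0, 0, 0, 0, 0, 1, 25, 0, 0, 0, 0, 0, 1, 12, 0, 0, 0, 0, 0, 1, 0, 0, 0, 0, 0, 0, 1]}}

```text
t: 3.82
eef_pos: [414.2, 363.9, 224.8]
tcp_rot: [-2.411, 1.553, 0.571]
ft_force: [-0.0, -0.1, -0.0]
opening: 0.999
```

```bash
python3 -c "
from h import *
plan([411,365,44],-.172,True)
s=Cam('scene');crop(s.im,120,260,250,400,4,'pics/s2.png')"
```

```text
t 3.83 joints [ 6.010e-01  6.350e-01  1.903e+00 -1.000e-03  5.860e-01  2.332e+00] grasp [416.8 365.6  53.8] down tilt [ 0.0153  0.0098 -0.9998] yaw tool y -1.7301 F [-0.  -0.1 -0. ] open 0.999
shift in tool [ 9.7 -0.5  3.4] rotvec tool [ 0.0126 -0.0134  0.0122]
```

View pics/s2.png

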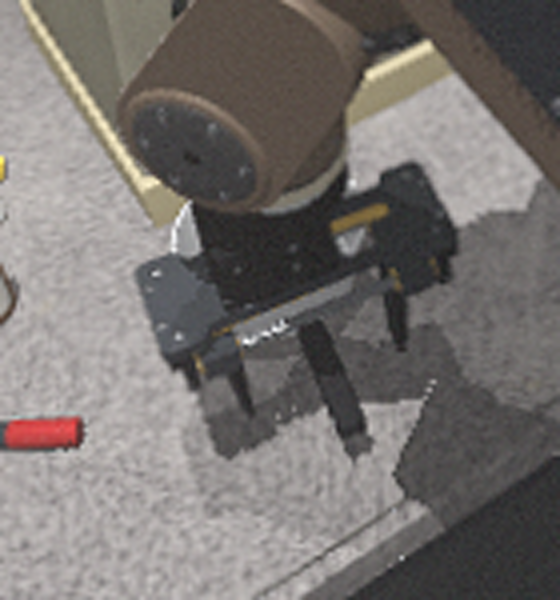

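>>> {"fn": "jog_arm", "kwargs": {"deltas": [6, 0, 2, 0.012, -0.013, 0.012, 1, 4, 0, 1, 0, 0, 0, 1, 0, 0, 0, 0, 0, 0, 1]}}

```text
t: 4.25
eef_pos: [411.4, 364.7, 216.5]
tcp_rot: [-2.422, 1.568, 0.548]
ft_force: [0.4, -0.9, -0.1]
opening: 1.003
```

```bash
python3 -c "
from h import *
plan([411,365,44],-.172,True)"
```

```text
t 4.25 joints [ 0.605  0.648  1.907 -0.     0.583  2.348] grasp [411.9 365.   45.5] down tilt [ 0.0024  0.0015 -1.    ] yaw tool y -1.7424 F [ 0.4 -0.9 -0.1] open 1.003
shift in tool [ 1.5 -0.2  0.5] rotvec tool [ 0.0004 -0.0021  0.0019]
```

Aligned. Close the gripper.

>>> {"fn": "jog_arm", "kwargs": {"deltas": [1.5, 0, 0.5, 0, -0.002, 0.002, 0, 0, 0, 0, 0, 0, 0, 0, 0, 0, 0, 0, 0, 0, 0, 0, 0, 0, 0, 0, 0, 0, 0, 0, 0, 0, 0, 0, 0, 0, 0, 0, 0, 0, 0, 0, 0, 0, 0, 0, 0, 0, 0]}}

```text
t: 5.12
eef_pos: [411.0, 364.9, 215.2]
tcp_rot: [-2.953, 1.57, 0.017]
ft_force: [-0.5, -0.2, 0.2]
opening: 0.322
```

>>> {"fn": "jog_arm", "kwargs": {"deltas": [-15, 0, 0, 0, 0, 0, 0, -30, 0, 0, 0, 0, 0, 0, -30, 0, 0, 0, 0, 0, 0, -10, 0, 0, 0, 0, 0, 0, 0, 0, 0, 0, 0, 0, 0, 0, 0, 0, 0, 0, 0, 0]}}

```text
t: 5.88
eef_pos: [410.4, 364.6, 304.0]
tcp_rot: [0.743, 1.569, -2.57]
ft_force: [-0.8, 0.1, -0.6]
opening: 0.187
```

```bash
python3 -c "
from h import *
plan([411,365,130],-.172,True)
t=Cam('top');s=Cam('scene');crop(t.im,100,240,190,300,5,'pics/t3.png');crop(s.im,120,260,220,370,4,'pics/s3.png')"
```

```text
t 5.88 joints [0.606 0.511 1.851 0.    0.781 2.348] grasp [410.2 364.4 133. ] down tilt [-1.4e-03 -9.0e-04 -1.0e+00] yaw tool y -1.7423 F [-0.8  0.1 -0.6] open 0.187
shift in tool [ 3.  -0.5 -0.5] rotvec tool [ 0.0005  0.0012 -0.0011]
```

View pics/s3.png

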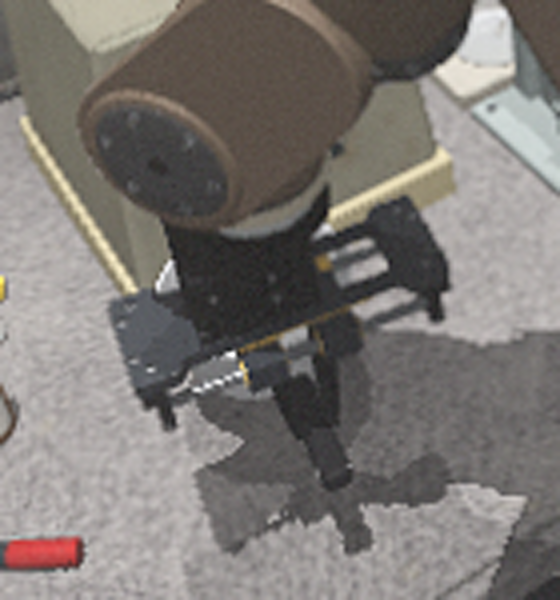

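View pics/t3.png

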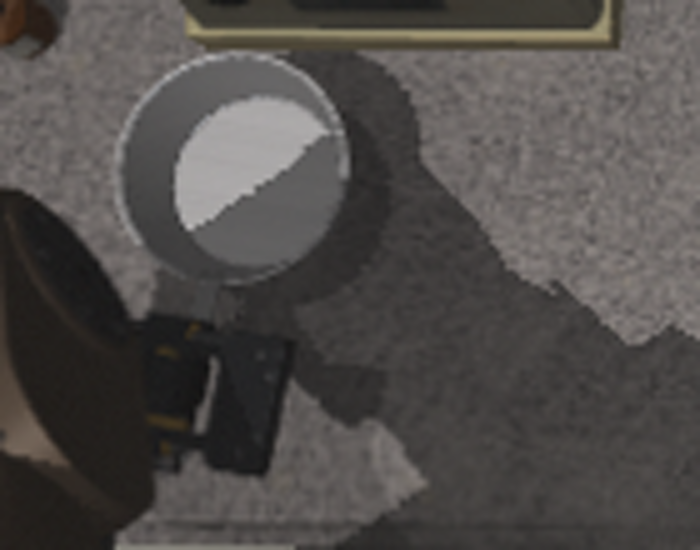

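```bash
cat >> h.py <<'E'
def model(c,gp,yaw,dz,pitch,dist=118,zh=44,n=48):
    # predicted rim & foot polylines for pan held at gp
    a=np.linspace(0,2*np.pi,n)
    Rm=(Ro.from_euler('z',yaw)*Ro.from_euler('y',pitch)).as_matrix()
    rim=np.c_[66*np.cos(a)+dist,66*np.sin(a),0*a+55-zh+dz]; foot=np.c_[52*np.cos(a)+dist,52*np.sin(a),0*a-zh+dz]
    return c.proj(rim@Rm.T+gp),c.proj(foot@Rm.T+gp)
E
python3 - <<'E'
from h import *
t=Cam('top')
o=lambda x,y:(100+(x+.5)/5-.5,190+(y+.5)/5-.5)
print("obs rim",o(117,52),o(350,285),"inner foot obs left/top",o(173,95),o(345,272))
for dz,p in [(0,0),(5,0),(0,.05),(0,-.05)]:
    r,f=model(t,np.array([410.2,364.4,133]),-.172,dz,p)
    print(dz,p,r.min(0).round(1),r.max(0).round(1),f.min(0).round(1),f.max(0).round(1))
E
```

```text
obs rim (123.0, 200.0) (169.6, 246.6) inner foot obs left/top (134.2, 208.6) (168.6, 244.0)
0 0 [118.9 198.3] [166.5 246.5] [131.4 206.9] [167.2 243. ]
5 0 [118.2 198. ] [166.  246.3] [130.8 206.6] [166.7 242.8]
0 0.05 [119.7 198.9] [167.2 246.4] [131.9 208.2] [167.6 243.9]
0 -0.05 [118.1 198. ] [165.7 246.6] [130.9 205.7] [166.7 242.2]
```

```bash
python3 - <<'E'
from h import *
t=Cam('top');s=Cam('scene')
for dz,p in [(-10,0),(-15,0),(-20,0),(-15,.05),(-10,.1),(0,.15),(0,.2)]:
    r,f=model(t,np.array([410.2,364.4,133]),-.172,dz,p)
    print(dz,p,r.min(0).round(1),r.max(0).round(1),f.min(0).round(1),f.max(0).round(1))
crop(s.im,165,220,280,360,7,'pics/s4.png');crop(t.im,115,180,195,260,9,'pics/t4.png')
E
```

```text
-10 0 [120.4 199. ] [167.5 246.8] [132.7 207.5] [168.2 243.3]
-15 0 [121.1 199.4] [168.1 246.9] [133.4 207.8] [168.7 243.4]
-20 0 [121.8 199.7] [168.6 247. ] [134.  208.1] [169.1 243.6]
-15 0.05 [121.8 200.2] [168.7 247.1] [133.8 209.3] [169.  244.6]
-10 0.1 [121.8 200.6] [168.9 247. ] [133.5 210.5] [168.9 245.4]
0 0.15 [121.1 200.4] [168.6 246.3] [132.8 211.2] [168.4 245.8]
0 0.2 [121.8 201.4] [169.2 246.4] [133.1 212.8] [168.8 246.8]
```

View pics/s4.png

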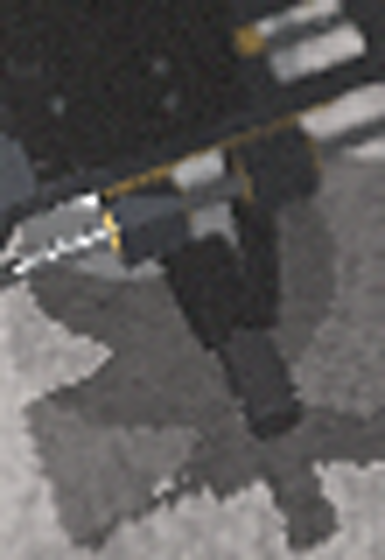

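View pics/t4.png

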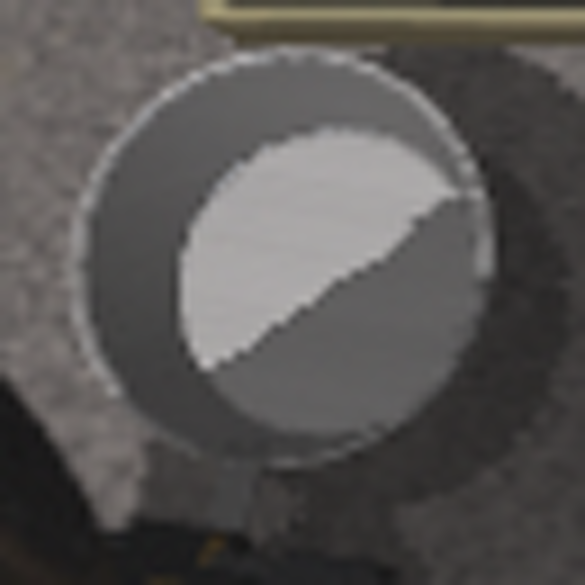

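```bash
python3 - <<'E'
from h import *
s=Cam('scene')
yaw=-.172
for dz in (-8,-14,-20):
  for p in (0,.06,-.06):
    Rm=(Ro.from_euler('z',yaw)*Ro.from_euler('y',p)).as_matrix()
    q=s.proj(np.array([[-52.5,y,dz+z] for z in (8,-8) for y in (-9,9)])@Rm.T+[410.2,364.4,133])
    print(dz,p,q.round(1).tolist())
print([(165+(x+.5)/7-.5,280+(y+.5)/7-.5) for x,y in ((300,410),(250,415),(262,440))])
E
```

```text
-8 0 [[206.9, 334.6], [199.4, 337.7], [207.8, 338.7], [200.4, 341.9]]
-8 0.06 [[206.7, 333.7], [199.2, 336.8], [207.7, 338.2], [200.3, 341.3]]
-8 -0.06 [[207.0, 335.3], [199.6, 338.5], [207.8, 339.2], [200.5, 342.3]]
-14 0 [[207.2, 336.1], [199.8, 339.3], [208.1, 340.3], [200.8, 343.4]]
-14 0.06 [[207.1, 335.4], [199.6, 338.5], [208.1, 339.8], [200.8, 343.0]]
-14 -0.06 [[207.3, 336.8], [199.9, 339.9], [208.1, 340.6], [200.8, 343.7]]
-20 0 [[207.6, 337.7], [200.2, 340.8], [208.5, 341.8], [201.2, 344.9]]
-20 0.06 [[207.5, 337.1], [200.1, 340.2], [208.5, 341.5], [201.2, 344.6]]
-20 -0.06 [[207.6, 338.2], [200.3, 341.4], [208.4, 342.0], [201.1, 345.1]]
[(207.42857142857144, 338.14285714285717), (200.28571428571428, 338.85714285714283), (202.0, 342.42857142857144)]
```

The pan hangs about 15 mm low in the fingers, because the lift began before they had fully closed. The grip is only at the fingertips, so I'll set it down and regrip.

>>> {"fn": "jog_arm", "kwargs": {"deltas": [25, 0, 0, 0, 0, 0, 0, 25, 0, 0, 0, 0, 0, 0, 15, 0, 0, 0, 0.001, 0, 0, 0, 0, 0, 0, 0, 0, 0]}}

```text
t: 6.68
eef_pos: [410.9, 364.9, 237.3]
tcp_rot: [2.762, 1.57, -0.551]
ft_force: [-0.9, -1.1, 0.6]
opening: 0.184
```

>>> {"fn": "jog_arm", "kwargs": {"deltas": [5, 0, 0, 0, 0, 0, 0, 2, 0, 0, 0, 0, 0, 0, 0, 0, 0, 0, 0, 0, 0]}}

```text
t: 7.05
eef_pos: [410.7, 365.4, 233.0]
tcp_rot: [-2.483, 1.568, 0.487]
ft_force: [0.5, -1.4, 1.1]
opening: 0.185
```

>>> {"fn": "jog_arm", "kwargs": {"deltas": [2, 0, 0, 0, 0, 0, 0, 0, 0, 0, 0, 0, 0, 0, 0, 0, 0, 0, 0, 0, 0.5, 0, 0, 0, 0, 0, 0, 0.5, 0, 0, 0, 0, 0, 0, 0.5]}}

```text
t: 7.68
eef_pos: [410.8, 365.5, 232.6]
tcp_rot: [-2.384, 1.565, 0.586]
ft_force: [-0.2, 0.1, 0.0]
opening: 0.439
```

```bash
python3 -c "
from h import *
plan([411,365,43.5],-.172,True)
t=Cam('top');crop(t.im,110,190,200,290,6,'pics/t5.png')"
```

```text
t 7.67 joints [ 0.607  0.621  1.9   -0.     0.615  2.35 ] grasp [411.5 366.   61.6] down tilt [ 0.0045  0.003  -1.    ] yaw tool y -1.7424 F [-0.2  0.1  0. ] open 0.439
shift in tool [18.1  0.5 -0.3] rotvec tool [ 0.0004 -0.0039  0.0037]
```

View pics/t5.png

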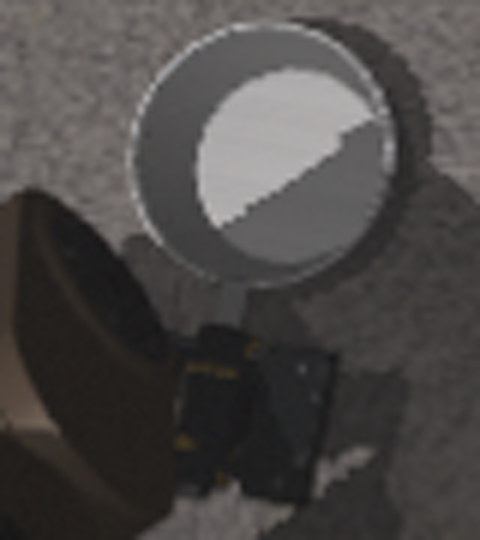

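>>> {"fn": "jog_arm", "kwargs": {"deltas": [10, 0, 0, 0, -0.004, 0.004, 0.5, 7, 0, 0, 0, 0, 0, 0.5, 2, 0, 0, 0, 0, 0, 0.5, 0, 0, 0, 0, 0, 0, 0, 0, 0, 0, 0, 0, 0, 0, 0, 0, 0, 0, 0, 0, 0, 0, 0, 0, 0, 0, 0, 0, 0, 0, 0, 0, 0, 0, 0, 0, 0, 0, 0, 0, 0, 0, 0, 0, 0, 0, 0, 0, 0]}}

```text
t: 8.98
eef_pos: [410.8, 365.5, 212.0]
tcp_rot: [0.905, 1.57, -2.409]
ft_force: [-0.3, -0.1, -0.7]
opening: 0.184
```

>>> {"fn": "jog_arm", "kwargs": {"deltas": [-8, 0, 0, 0, 0, 0, 0, -20, 0, 0, 0, 0, 0, 0, -25, 0, 0, 0, 0, 0, 0, -25, 0, 0, 0, 0, 0, 0, -12, 0, 0, 0, 0, 0, 0, 0, 0, 0, 0, 0, 0, 0, 0, 0, 0, 0, 0, 0, 0]}}

```text
t: 9.85
eef_pos: [410.3, 365.3, 305.2]
tcp_rot: [0.738, 1.567, -2.575]
ft_force: [0.1, -0.1, -0.8]
opening: 0.186
```

```bash
python3 - <<'E'
from h import *
plan([408,250,133],-.172,True)
st=env.state();R=Ro.from_euler('xyz',st['tcp_rot']).as_matrix();g=st['eef_pos']+171*R[:,0]
t=Cam('top')
for dz,p in [(0,0),(5,0),(-5,0),(0,.05),(0,-.05)]:
    r,f=model(t,g,-.18,dz,p)
    print(dz,p,r.min(0).round(1),r.max(0).round(1),f.min(0).round(1),f.max(0).round(1))
crop(t.im,110,175,190,255,9,'pics/t6.png')
E
```

```text
t 9.85 joints [0.607 0.51  1.849 0.    0.786 2.349] grasp [409.8 365.  134.2] down tilt [-0.0033 -0.0021 -1.    ] yaw tool y -1.7424 F [ 0.1 -0.1 -0.8] open 0.186
shift in tool [  1.4 114.  -17.4] rotvec tool [ 0.0004  0.0029 -0.0026]
0 0 [118.8 198.5] [166.5 246.7] [131.4 207. ] [167.2 243.2]
5 0 [118.1 198.1] [165.9 246.5] [130.7 206.7] [166.7 243. ]
-5 0 [119.6 198.8] [167.  246.8] [132.  207.3] [167.7 243.3]
0 0.05 [119.6 199. ] [167.2 246.6] [131.9 208.3] [167.6 244.1]
0 -0.05 [118.  198.1] [165.7 246.8] [130.9 205.8] [166.7 242.3]
```

View pics/t6.png

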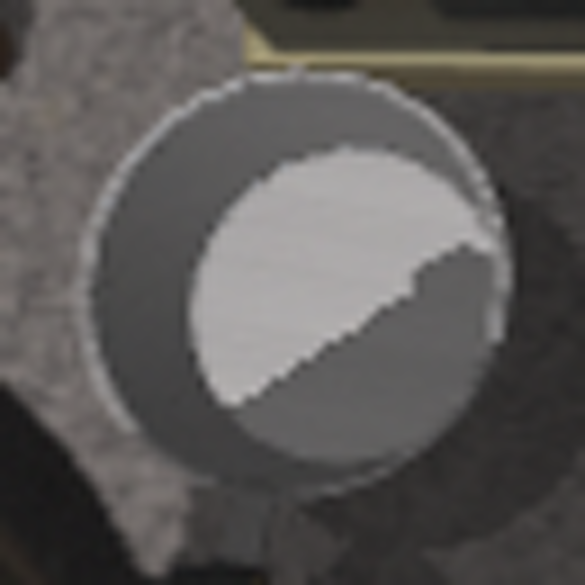

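>>> {"fn": "jog_arm", "kwargs": {"deltas": [0, 20, -3, 0, 0.003, -0.003, 0, 0, 35, -5, 0, 0, 0, 0, 0, 35, -5, 0, 0, 0, 0, 0, 24, -4, -0.07, 0, 0, 0, 0, 0, 0, -0.14, 0, 0, 0, 0, 0, 0, -0.16, 0, 0, 0, 0, 0, 0, -0.16, 0, 0, 0, 0, 0, 0, -0.16, 0, 0, 0, 0, 0, 0, -0.16, 0, 0, 0, 0, 0, 0, -0.12, 0, 0, 0]}}

```text
t: 11.15
eef_pos: [404.6, 237.6, 299.7]
tcp_rot: [-0.326, 1.559, -2.641]
ft_force: [0.0, 0.7, -1.6]
opening: 0.187
```

```bash
python3 - <<'E'
from h import *
plan([406,-69,128],.8,True)
t=Cam('top');cv2.imwrite('pics/t7.png',t.im[:,:,::-1]);s=Cam('scene');cv2.imwrite('pics/s7.png',s.im[:,:,::-1])
E
```

```text
t 11.15 joints [ 3.900e-01  4.290e-01  2.043e+00 -2.000e-03  6.820e-01  1.136e+00] grasp [402.8 236.6 128.8] down tilt [-0.0104 -0.0057 -0.9999] yaw tool y -0.7439 F [ 0.   0.7 -1.6] open 0.187
shift in tool [  2.5 208.6 224.6] rotvec tool [0.027  0.0113 0.0037]
```

View pics/t7.png

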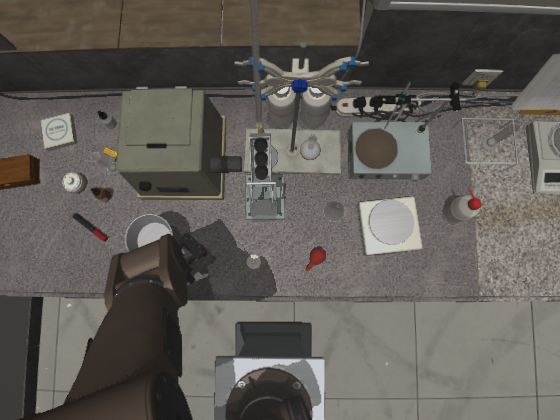

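View pics/s7.png

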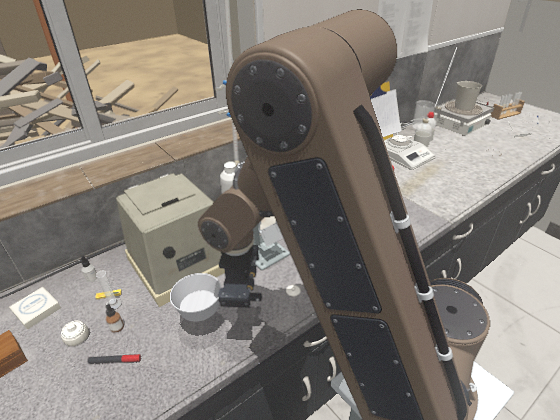

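>>> {"fn": "jog_arm", "kwargs": {"deltas": [0, 15, 15, 0.01, 0.006, 0.002, 0, 0, 27, 27, 0.01, 0.005, 0.002, 0, 0, 30, 31, 0.007, 0, 0, 0, 0, 30, 32, 0, 0, 0, 0, 0, 30, 32, 0, 0, 0, 0, 0, 25, 28, 0, 0, 0, 0, 0, 10, 12, 0, 0, 0, 0, 0, 0, 0, 0, 0, 0, 0]}}

```text
t: 12.25
eef_pos: [396.6, -15.6, 298.6]
tcp_rot: [0.058, 1.569, -2.316]
ft_force: [0.1, -0.2, -0.9]
opening: 0.186
```

```bash
python3 - <<'E'
from h import *
plan([406,-69,125],.8,True)
t=Cam('top');cv2.imwrite('pics/t8.png',t.im[:,:,::-1]);s=Cam('scene');cv2.imwrite('pics/s8.png',s.im[:,:,::-1])
E
```

```text
t 12.25 joints [-0.206  0.351  2.209 -0.003  0.582  0.599] grasp [396.4 -15.8 127.6] down tilt [-0.0011 -0.0012 -1.    ] yaw tool y -0.8024 F [ 0.1 -0.2 -0.9] open 0.186
shift in tool [ 2.7 44.9 30.4] rotvec tool [-0.0316  0.0016 -0.0001]
```

View pics/t8.png

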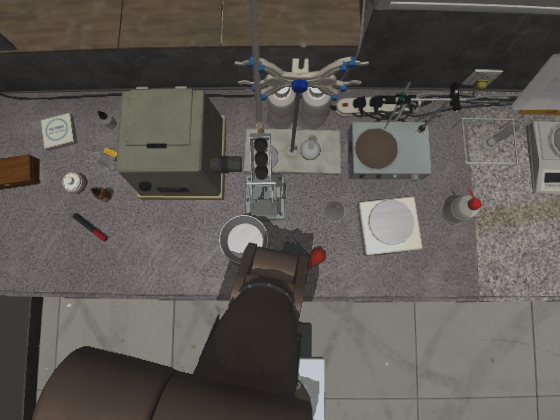

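View pics/s8.png

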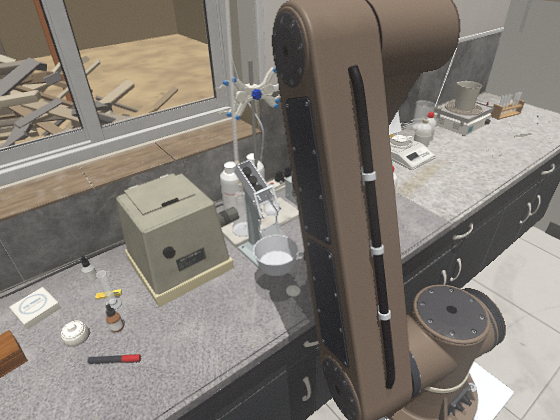

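>>> {"fn": "jog_arm", "kwargs": {"deltas": [0, 16, 11, -0.015, 0, 0, 0, 0, 18, 12, -0.015, 0, 0, 0, 2, 11, 7, 0, 0, 0, 0, 0, 0, 0, 0, 0, 0, 0]}}

```text
t: 12.85
eef_pos: [407.7, -65.9, 296.4]
tcp_rot: [-0.259, 1.569, -2.597]
ft_force: [-0.6, -0.7, -1.1]
opening: 0.183
```

```bash
python3 - <<'E'
from h import *
plan([406,-69,125],.8,True)
st=env.state();R=Ro.from_euler('xyz',st['tcp_rot']).as_matrix();g=st['eef_pos']+171*R[:,0];yaw=np.arctan2(R[1,1],R[0,1])+np.pi/2
t=Cam('top');s=Cam('scene');crop(t.im,220,300,175,275,6,'pics/t9.png');crop(s.im,225,325,150,300,4,'pics/s9.png')
for c in (t,s):
  for dz,p in [(2,0),(2,.05),(2,-.05)]:
    r,f=model(c,g,yaw,dz,p,dist=120)
    print(dz,p,r.min(0).round(1),r.max(0).round(1),f.min(0).round(1),f.max(0).round(1))
E
```

```text
t 12.85 joints [-3.200e-01  3.730e-01  2.176e+00 -2.000e-03  5.940e-01  4.490e-01] grasp [407.5 -66.1 125.4] down tilt [-1.5e-03 -9.0e-04 -1.0e+00] yaw tool y -0.7679 F [-0.6 -0.7 -1.1] open 0.183
shift in tool [0.4 0.9 3.4] rotvec tool [0.0029 0.0016 0.0004]
2 0 [237.1 212.1] [286.3 261.2] [244.1 220.1] [281.  256.9]
2 0.05 [237.3 212.5] [286.1 261.1] [244.9 221.1] [281.6 257.5]
2 -0.05 [236.9 211.9] [286.5 261.4] [243.4 219.3] [280.5 256.3]
2 0 [265. 228.] [309.6 257.3] [270.4 244.4] [304.5 267.8]
2 0.05 [265.  229.6] [309.4 258.8] [271.2 245.9] [305.2 269.2]
2 -0.05 [265.2 226.4] [309.9 255.9] [269.6 242.8] [303.9 266.3]
```

View pics/t9.png

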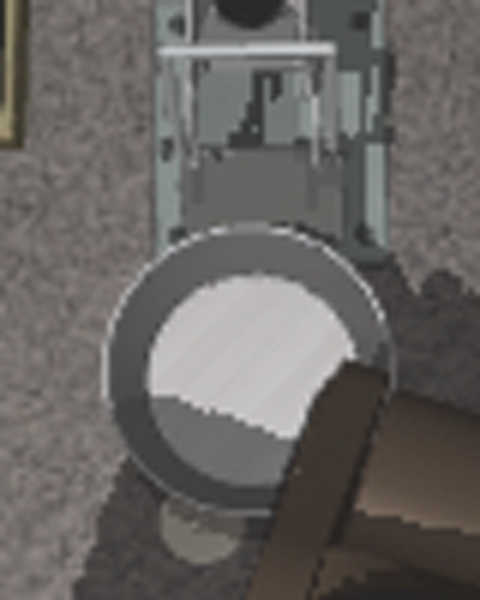

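View pics/s9.png

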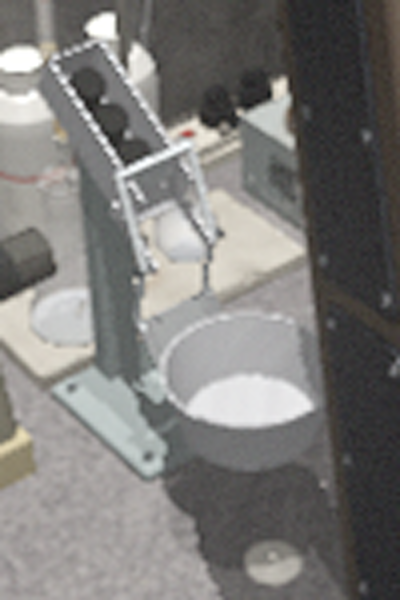

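>>> {"fn": "jog_arm", "kwargs": {"deltas": [0, 8.5, -2.5, 0, 0, 0, 0, 0, 11, -10, 0, 0, 0, 0, 0, 0, 0, 0, 0, 0, 0]}}

```text
t: 13.32
eef_pos: [431.9, -69.2, 296.5]
tcp_rot: [-0.349, 1.569, -2.685]
ft_force: [-0.7, 0.6, -1.3]
opening: 0.186
```

```bash
cat > q.py <<'E'
from h import *
import sys
tag=sys.argv[1]
st=env.state();R=Ro.from_euler('xyz',st['tcp_rot']).as_matrix();g=st['eef_pos']+171*R[:,0];yaw=np.arctan2(R[1,1],R[0,1])+np.pi/2
print("t",st['t'],"grasp",g.round(1),"pan est",(g+120*np.array([np.cos(yaw),np.sin(yaw),0])).round(1),"yaw",yaw.round(3),"tilt",R[:,0].round(4),"F",st['ft_force'].round(1),st['opening'].round(3))
t=Cam('top');s=Cam('scene')
a=cv2.resize(t.im[150:270,230:310,::-1],None,fx=5,fy=5,interpolation=cv2.INTER_CUBIC)
b=cv2.resize(s.im[150:290,230:310,::-1],None,fx=4.2857,fy=4.2857,interpolation=cv2.INTER_CUBIC)
cv2.imwrite(f'pics/q{tag}.png',np.hstack([a,b[:600]]) if b.shape[0]>=600 else np.hstack([a[:b.shape[0]],b]))
E
python3 q.py 1
```

```text
Traceback (most recent call last):
  File "q.py", line 5, in <module>
    print("t",st['t'],"grasp",g.round(1),"pan est",(g+120*np.array([np.cos(yaw),np.sin(yaw),0])).round(1),"yaw",yaw.round(3),"tilt",R[:,0].round(4),"F",st['ft_force'].round(1),st['opening'].round(3))
                                                                                                                                                                                ^^^^^^^^^^^^^^^^^^^
AttributeError: 'float' object has no attribute 'round'
```

```bash
sed -i "s/st\['opening'\].round(3)/st['opening']/" q.py; python3 q.py 1
```

```text
t 13.325 grasp [431.6 -69.3 125.5] pan est [514.8  17.1 125.5] yaw 0.805 tilt [-1.6e-03 -8.0e-04 -1.0e+00] F [-0.7  0.6 -1.3] 0.18559545458802557
```

View pics/q1.png

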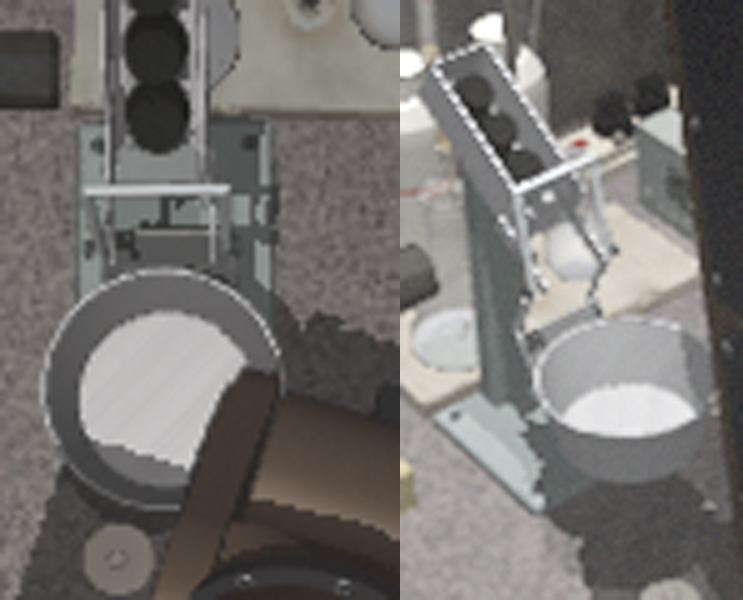

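>>> {"fn": "jog_arm", "kwargs": {"deltas": [0, 15, -13, 0, 0, 0, 0, 0, 20, -18, 0, 0, 0, 0, 0, 0, 0, 0, 0, 0, 0, 0, 0, 0, 0, 0, 0, 0]}}

```text
t: 13.92
eef_pos: [475.6, -70.4, 295.5]
tcp_rot: [-0.877, 1.561, 3.07]
ft_force: [-3.9, -0.5, -2.7]
opening: 0.191
```

```bash
python3 q.py 2
```

```text
t 13.925 grasp [474.  -70.3 124.5] pan est [557.1  16.3 124.5] yaw 0.806 tilt [-9.4e-03  7.0e-04 -1.0e+00] F [-3.9 -0.5 -2.7] 0.1905629324401562
```

View pics/q2.png

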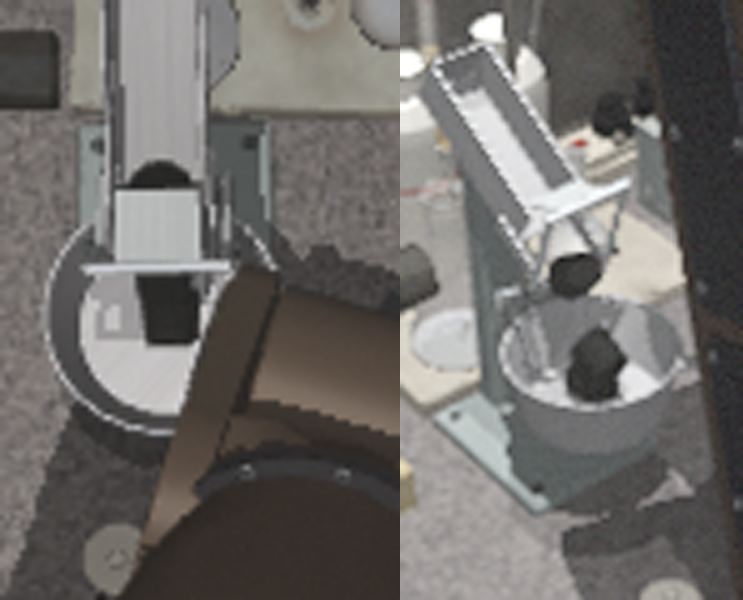

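Two bungs are in the pan and the last is leaving the lip. I'll hold here.

>>> {"fn": "jog_arm", "kwargs": {"deltas": [0, 1.5, -1, 0, 0, 0, 0, 0, 0, 0, 0, 0, 0, 0, 0, 0, 0, 0, 0, 0, 0, 0, 0, 0, 0, 0, 0, 0]}}

```text
t: 14.52
eef_pos: [476.8, -70.6, 295.7]
tcp_rot: [-0.899, 1.561, 3.049]
ft_force: [-2.0, -0.2, -2.7]
opening: 0.185
```

```bash
python3 q.py 3
```

```text
t 14.525 grasp [475.1 -70.4 124.7] pan est [558.2  16.2 124.7] yaw 0.806 tilt [-9.5e-03  9.0e-04 -1.0e+00] F [-2.  -0.2 -2.7] 0.18484525789500308
```

View pics/q3.png

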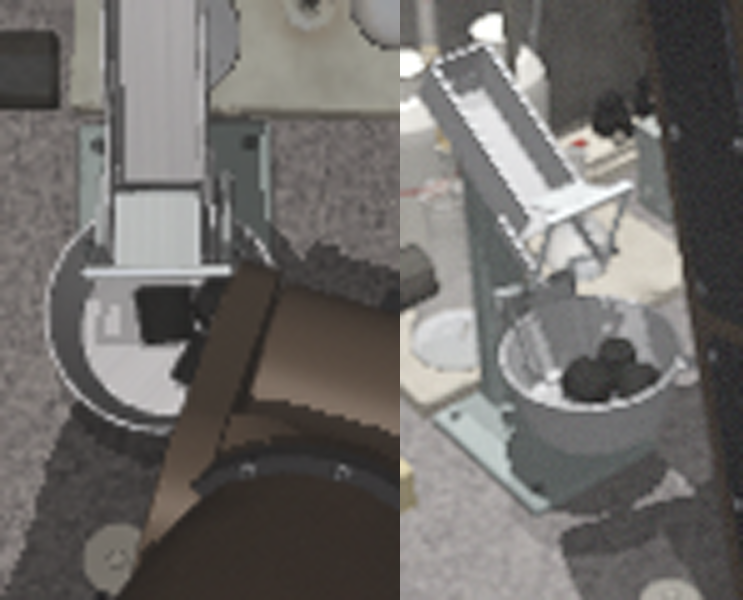

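All three bungs are in the pan: one at (620,350), two at about (585,378) and (635,378) in the picture. Back away gently.

>>> {"fn": "jog_arm", "kwargs": {"deltas": [0, -4, 4, 0, 0.003, 0.002, 0, 0, -9, 9, 0, 0.003, 0.002, 0, 0, -10, 10, 0, 0.001, 0.001, 0, 0, -10, 10, 0, 0, 0, 0, 0, -10, 10, 0, 0, 0, 0, 0, -8, 7, 0, 0, 0, 0, 0, -3, 3, 0, 0, 0, 0, 0, 0, 0, 0, 0, 0, 0]}}

```text
t: 15.62
eef_pos: [395.8, -71.7, 296.5]
tcp_rot: [2.833, 1.567, 0.496]
ft_force: [0.9, -0.1, -2.6]
opening: 0.187
```

```bash
python3 q.py 4; python3 -c "
from h import *
plan([406,-69,135],.8,True)"
```

```text
t 15.625 grasp [396.4 -71.4 125.5] pan est [479.6  15.1 125.5] yaw 0.804 tilt [ 0.0033  0.0018 -1.    ] F [ 0.9 -0.1 -2.6] 0.18665340576331182
t 15.72 joints [-0.344  0.362  2.2    0.005  0.578  0.418] grasp [396.7 -71.4 125.4] down tilt [ 0.0033  0.0018 -1.    ] yaw tool y -0.7662 F [-0.4 -0.2 -2.7] open 0.185
shift in tool [-9.6  5.3 -8.8] rotvec tool [ 0.0046 -0.0036 -0.0012]
```

View pics/q4.png

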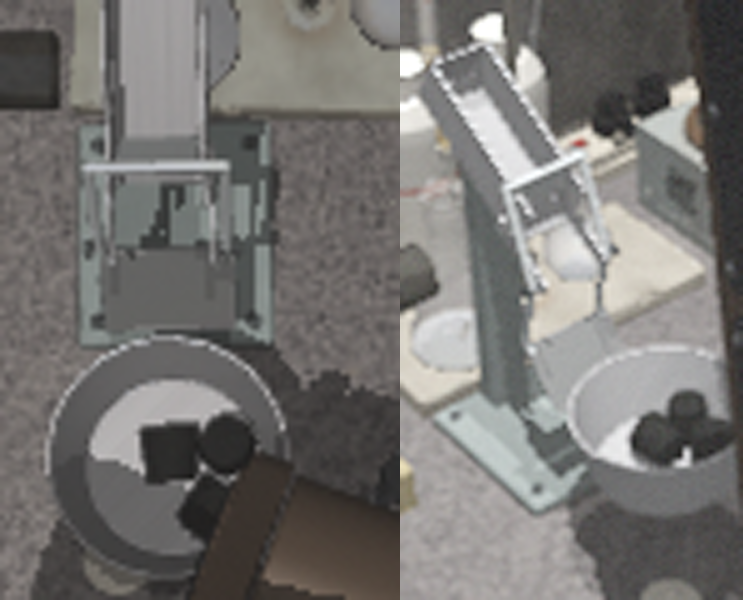

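>>> {"fn": "jog_arm", "kwargs": {"deltas": [-5, 8, 8, 0, -0.002, -0.001, 0, -5, 17, 17, 0, -0.001, 0, 0, -5, 22, 20, 0, 0, 0, 0, -5, 22, 20, 0, 0, 0, 0, 0, 22, 20, 0.05, 0, 0, 0, 0, 18, 17, 0.08, 0, 0, 0, 0, 10, 10, 0.08, 0, 0, 0, 0, 0, 0, 0.05, 0, 0, 0]}}

```text
t: 16.73
eef_pos: [402.6, -245.6, 319.1]
tcp_rot: [1.818, 1.567, -0.785]
ft_force: [-0.3, 0.5, -2.0]
opening: 0.186
```

```bash
python3 -c "
from h import *
plan([425.5,-353.6,145],0,True)"
```

```text
t 16.73 joints [-6.880e-01  3.980e-01  2.022e+00 -1.000e-03  7.180e-01  3.450e-01] grasp [ 403.  -246.1  148.1] down tilt [ 0.0027 -0.0027 -1.    ] yaw tool y -1.0329 F [-0.3  0.5 -2. ] open 0.186
shift in tool [  3.4 104.5  35.6] rotvec tool [ 0.5379 -0.0019 -0.0034]
```

>>> {"fn": "jog_arm", "kwargs": {"deltas": [0, 10, 3, 0.08, 0, -0.002, 0, 0, 15, 5, 0.11, -0.002, 0, 0, 0, 18, 2, 0.12, 0, 0, 0, 0, 18, 0, 0.11, 0, 0, 0, 0, 15, 0, 0.07, 0, 0, 0, 0, 5, 0, 0.03, 0, 0, 0, 0, 0, 0, 0, 0, 0, 0]}}

```text
t: 17.6
eef_pos: [416.4, -333.8, 320.3]
tcp_rot: [1.214, 1.568, -1.928]
ft_force: [0.4, 0.6, -2.3]
opening: 0.189
```

```bash
python3 - <<'E'
from h import *
plan([425.5,-353.6,145],0,True)
t=Cam('top');s=Cam('scene');cv2.imwrite('pics/s10.png',s.im[:,:,::-1]);crop(t.im,330,450,170,290,5,'pics/t10.png')
st=env.state();R=Ro.from_euler('xyz',st['tcp_rot']).as_matrix();g=st['eef_pos']+171*R[:,0];yaw=np.arctan2(R[1,1],R[0,1])+np.pi/2
for dz,p in [(2,0),(2,.05),(2,-.05)]:
    r,f=model(t,g,yaw,dz,p,dist=120); print(p,r.min(0).round(1),r.max(0).round(1),f.min(0).round(1),f.max(0).round(1))
E
```

```text
t 17.6 joints [-0.799  0.469  1.874 -0.003  0.797  0.774] grasp [ 416.3 -334.2  149.3] down tilt [-8.0e-04 -2.2e-03 -1.0e+00] yaw tool y -1.5708 F [ 0.4  0.6 -2.3] open 0.189
shift in tool [ 4.4 19.8 -9.1] rotvec tool [-0.      0.0008 -0.0022]
0 [371.  194.5] [420.9 244.2] [371.5 203.5] [408.8 240.7]
0.05 [370.4 195.1] [420.1 244. ] [371.  204.9] [408.2 241.6]
-0.05 [371.5 194.1] [421.7 244.3] [371.9 202.2] [409.5 239.8]
```

View pics/t10.png

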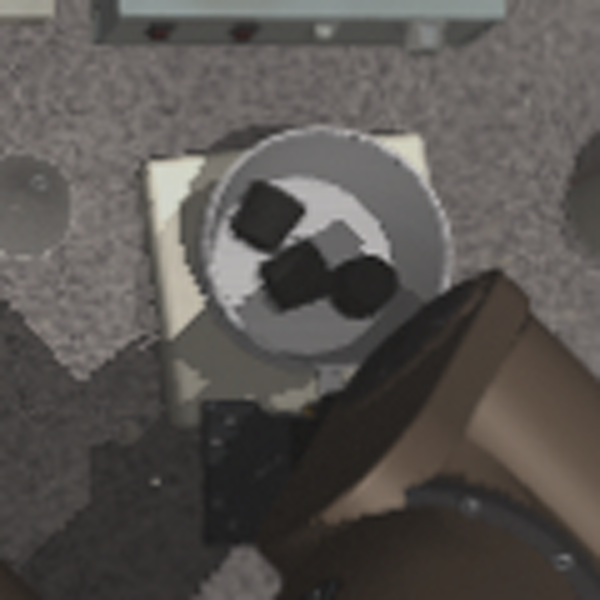

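View pics/s10.png

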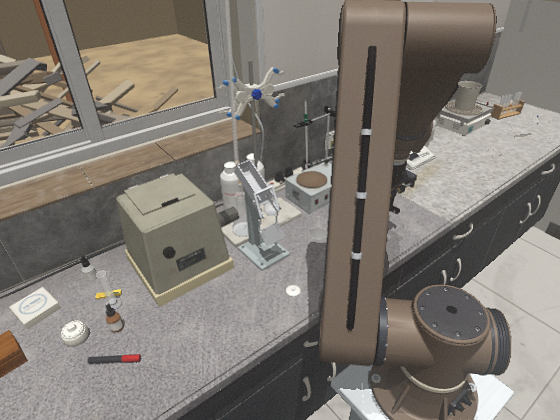

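```bash
python3 - <<'E'
from h import *
t=Cam('top');s=Cam('scene')
st=env.state();R=Ro.from_euler('xyz',st['tcp_rot']).as_matrix();g=st['eef_pos']+171*R[:,0];yaw=np.arctan2(R[1,1],R[0,1])+np.pi/2
im=cv2.resize(t.im[185:255,360:430,::-1],None,fx=8,fy=8,interpolation=cv2.INTER_CUBIC);im2=im.copy()
for p,col in [(0,(0,0,255)),(.1,(0,255,0)),(.2,(255,0,0))]:
    r,f=model(t,g,yaw,2,p,dist=120); print(p,r.min(0).round(1),r.max(0).round(1),f.min(0).round(1),f.max(0).round(1))
    for q in r: cv2.circle(im2,tuple(int(v) for v in ((q-[360,185]+.5)*8-.5)),2,col,-1)
cv2.imwrite('pics/t11.png',im);cv2.imwrite('pics/t12.png',im2)
E
```

```text
0 [370.9 194.5] [420.8 244.1] [371.4 203.4] [408.8 240.6]
0.1 [369.8 195.7] [419.3 243.9] [370.4 206.3] [407.5 242.5]
0.2 [368.8 197.6] [417.8 243.9] [369.5 209.6] [406.4 244.5]
```

View pics/t11.png

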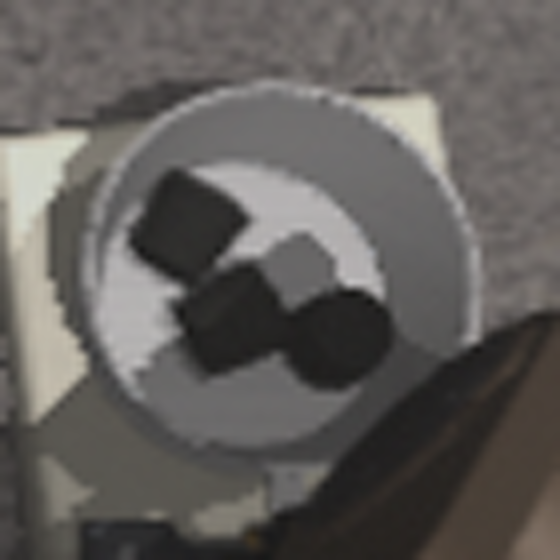

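View pics/t12.png

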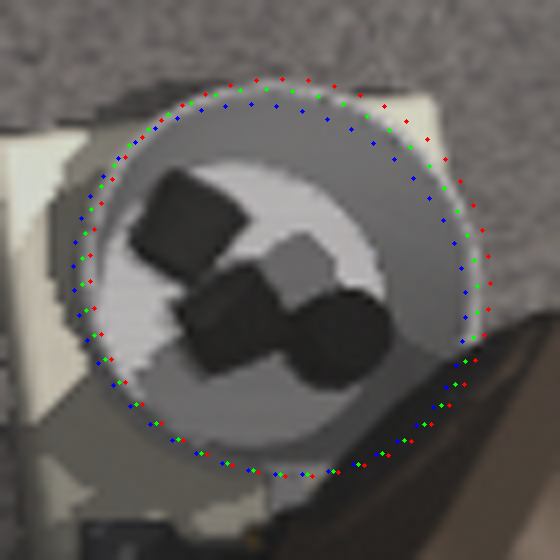

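>>> {"fn": "jog_arm", "kwargs": {"deltas": [0, 8, -2, 0, 0.02, -0.001, 0, 0, 9, 0, 0, 0.02, -0.001, 0, 0, 3, 0, 0, 0.01, 0, 0, 0, 0, 0, 0, 0, 0, 0]}}

```text
t: 18.3
eef_pos: [418.9, -354.2, 320.6]
tcp_rot: [3.135, 1.518, -0.004]
ft_force: [0.0, 0.4, -2.2]
opening: 0.187
```

```bash
python3 - <<'E'
from h import *
t=Cam('top')
st=env.state();R=Ro.from_euler('xyz',st['tcp_rot']).as_matrix();g=st['eef_pos']+171*R[:,0];yaw=np.arctan2(R[1,1],R[0,1])+np.pi/2
print(st['t'],g.round(1),yaw.round(3),R[:,0].round(4))
im=cv2.resize(t.im[185:255,360:430,::-1],None,fx=8,fy=8,interpolation=cv2.INTER_CUBIC);im2=im.copy()
for p,col in [(0,(0,0,255)),(.1,(0,255,0))]:
    r,f=model(t,g,yaw,2,p,dist=120); print(p,r.min(0).round(1),r.max(0).round(1),f.min(0).round(1),f.max(0).round(1))
    for q in r: cv2.circle(im2,tuple(int(v) for v in ((q-[360,185]+.5)*8-.5)),2,col,-1)
cv2.imwrite('pics/t13.png',im2)
E
```

```text
18.35 [ 428.  -354.1  149.8] 0.003 [ 5.300e-02 -1.000e-04 -9.986e-01]
0 [378.6 190.2] [428.4 239.7] [378.7 199.4] [416.  236.5]
0.1 [377.4 191.6] [426.7 239.5] [377.6 202.3] [414.6 238.4]
```

View pics/t13.png

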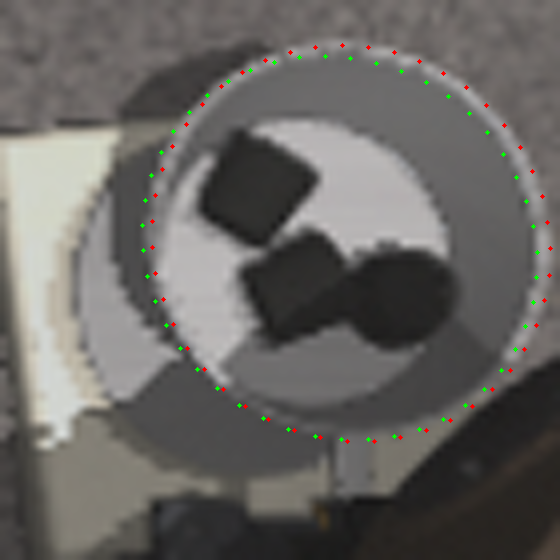

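>>> {"fn": "jog_arm", "kwargs": {"deltas": [10, 0, 2, 0, 0, 0, 0, 15, 0, 2, 0, 0, 0, 0, 15, 0, 1, 0, 0, 0, 0, 6, 0, 0, 0, 0, 0, 0, 0, 0, 0, 0, 0, 0, 0]}}

```text
t: 18.98
eef_pos: [416.0, -353.5, 270.0]
tcp_rot: [-3.115, 1.52, 0.03]
ft_force: [-0.0, 0.0, -1.7]
opening: 0.185
```

```bash
cat > w.py <<'E'
from h import *
import sys
t=Cam('top')
st=env.state();R=Ro.from_euler('xyz',st['tcp_rot']).as_matrix();g=st['eef_pos']+171*R[:,0];yaw=np.arctan2(R[1,1],R[0,1])+np.pi/2
print(st['t'],g.round(1),yaw.round(3),R[:,0].round(4),st['ft_force'].round(1),st['opening'])
im=cv2.resize(t.im[180:260,350:430,::-1],None,fx=7,fy=7,interpolation=cv2.INTER_CUBIC);cv2.imwrite('pics/w%s.png'%sys.argv[1],im)
for z in (105,110): r=t.proj(np.c_[545.5+66*np.cos(np.linspace(0,6.28,60)),-353.6+66*np.sin(np.linspace(0,6.28,60)),np.full(60,z)]);print("goal rim",z,((r.min(0)+r.max(0))/2).round(1),(r.min(0)).round(1),r.max(0).round(1))
E
python3 w.py 1
```

```text
19.025 [ 424.8 -353.3   99.5] 0.003 [ 0.0514  0.0013 -0.9987] [-0.6  0.4 -1.6] 0.18578885480326793
goal rim 105 [397.  219.1] [373.3 195.6] [420.6 242.6]
goal rim 110 [397.5 218.8] [373.8 195.2] [421.2 242.4]
```

View pics/w1.png

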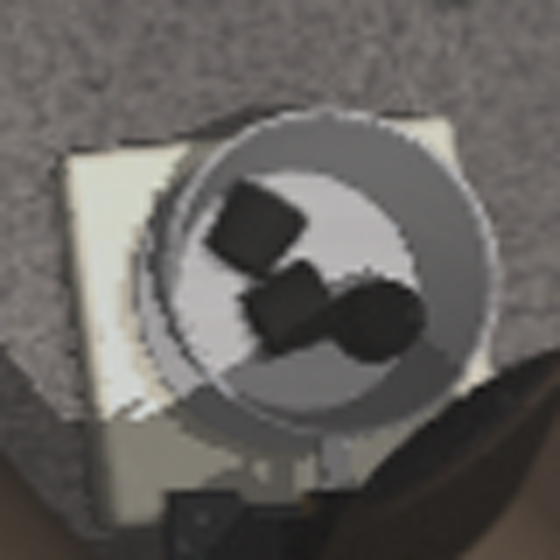

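>>> {"fn": "jog_arm", "kwargs": {"deltas": [3, 0, 0, 0, 0, 0, 0, 2, 0, 0, 0, 0, 0, 0, 0, 0, 0, 0, 0, 0, 0]}}

```text
t: 19.4
eef_pos: [416.4, -353.6, 265.8]
tcp_rot: [3.14, 1.518, 0.002]
ft_force: [0.5, -0.8, -2.2]
opening: 0.19
```

>>> {"fn": "jog_arm", "kwargs": {"deltas": [2.5, 0, 0, 0, 0, 0, 0, 0, 0, 0, 0, 0, 0, 0]}}

```text
t: 19.65
eef_pos: [416.6, -353.7, 263.4]
tcp_rot: [3.133, 1.518, -0.006]
ft_force: [-0.5, -0.1, -2.0]
opening: 0.188
```

>>> {"fn": "jog_arm", "kwargs": {"deltas": [2, 0, 0, 0, 0, 0, 0, 0, 0, 0, 0, 0, 0, 0]}}

```text
t: 19.9
eef_pos: [416.7, -353.7, 261.9]
tcp_rot: [3.12, 1.517, -0.019]
ft_force: [-0.5, 1.8, 2.8]
opening: 0.185
```

>>> {"fn": "jog_arm", "kwargs": {"deltas": [2, 0, 0, 0, 0, 0, 0, 0, 0, 0, 0, 0, 0, 0]}}

```text
t: 20.15
eef_pos: [416.6, -353.8, 260.7]
tcp_rot: [3.106, 1.517, -0.032]
ft_force: [1.0, 1.5, 0.8]
opening: 0.187
```

>>> {"fn": "jog_arm", "kwargs": {"deltas": [0, 0, 0, 0, 0, 0, 0.25, 0, 0, 0, 0, 0, 0, 0.45, 0, 0, 0, 0, 0, 0, 0.6, 0, 0, 0, 0, 0, 0, 0.6, 0, 0, 0, 0, 0, 0, 0.6]}}

```text
t: 20.78
eef_pos: [416.8, -353.9, 260.6]
tcp_rot: [3.098, 1.516, -0.041]
ft_force: [-0.1, -0.3, -0.1]
opening: 0.58
```

```bash
python3 w.py 2
```

```text
20.825 [ 426.2 -354.3   89.8] 0.003 [ 0.0546 -0.0022 -0.9985] [ 0.3  0.8 -0.9] 0.5877902676804773
goal rim 105 [397.  219.1] [373.3 195.6] [420.6 242.6]
goal rim 110 [397.5 218.8] [373.8 195.2] [421.2 242.4]
```

View pics/w2.png

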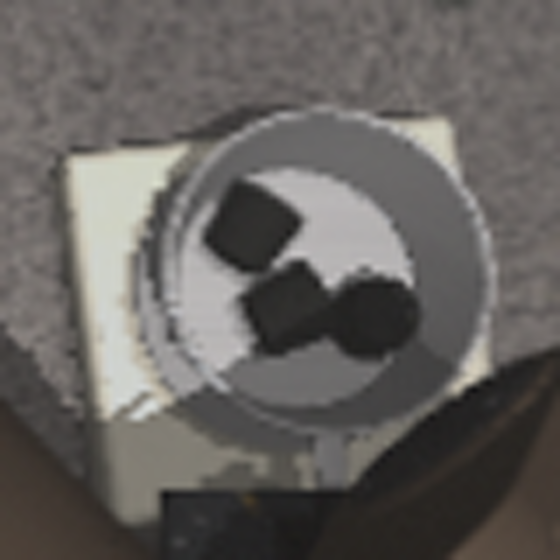

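>>> {"fn": "jog_arm", "kwargs": {"deltas": [-8, 0, 0, 0, 0, 0, 0.6, -20, 0, 0, 0, 0, 0, 0.6, -35, 0, 0, 0, 0, 0, 0.6, -40, 0, 0, 0, 0, 0, 0.6, -30, 0, 20, 0, 0, 0, 0.6, 0, 0, 40, 0, 0, 0, 0.6, 0, 50, 20, 0, 0, 0, 0.6, 0, 50, 0, 0, 0, 0, 0.6, 0, 50, 0, 0, 0, 0, 0.6, 0, 0, 0, 0, 0, 0, 0.6]}}

```text
t: 22.08
eef_pos: [326.7, -506.7, 400.0]
tcp_rot: [3.015, 1.513, -0.123]
ft_force: [-0.7, 0.4, 0.4]
opening: 0.598
```

```bash
python3 w.py 3; python3 -c "
from h import *
t=Cam('top');s=Cam('scene');cv2.imwrite('pics/te.png',t.im[:,:,::-1]);cv2.imwrite('pics/se.png',s.im[:,:,::-1])"
```

```text
22.125 [ 336.5 -506.3  229.3] 0.005 [ 0.0566 -0.0061 -0.9984] [-0.8  0.3  0.7] 0.6002350941215673
goal rim 105 [397.  219.1] [373.3 195.6] [420.6 242.6]
goal rim 110 [397.5 218.8] [373.8 195.2] [421.2 242.4]
```

View pics/w3.png

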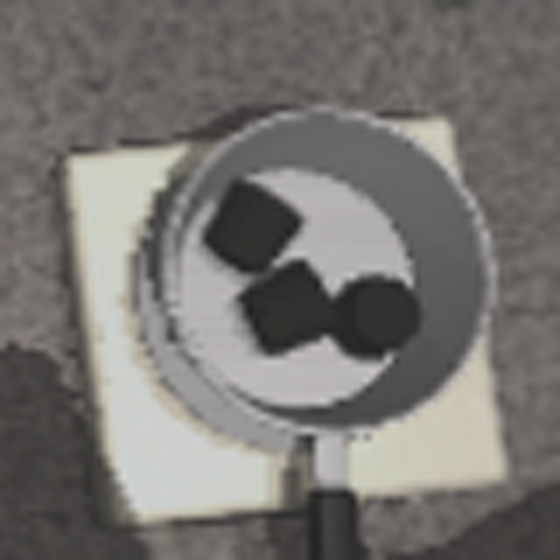

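View pics/te.png

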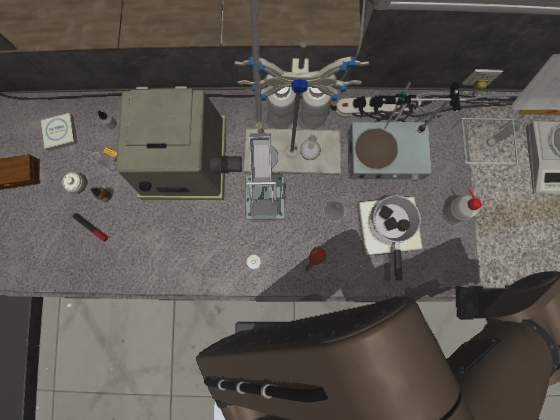

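View pics/se.png

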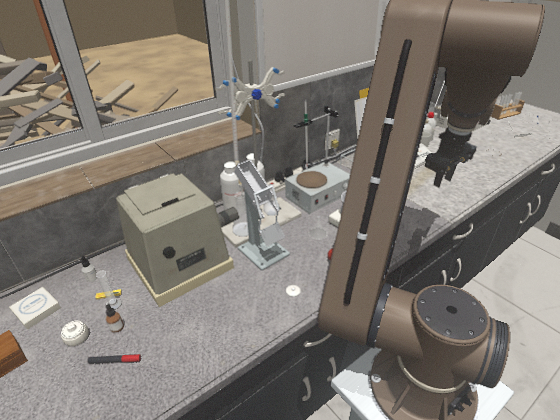

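```bash
python3 -c "
from cell import env
print(env.state()['qvel'].round(4)); print(env.job_done())"
```

```text
[ 0.0087 -0.0094  0.009  -0.0002 -0.0033 -0.0008]
the job is handed in; nothing more can be done
None
```

The pan, with all three bungs in it, is standing on the scale's plate, and the job is handed in at about 22 s of the 61 s allowed. No verdict was reported.

- **What I did:** I gripped the pan by its handle and held it level under the chute. I pushed the paddle back with its far rim until the three bungs slid in, then backed off, carried the pan to the scale, set it down, let go and moved the arm clear.
- **Final checks:** In the last top view the pan's rim centre is within about 2 mm of the plate's centre (limit 25 mm). The rim's shape matches a level pan. All three bungs lie on its floor. The lid, bulb and funnel look unmoved, and the gripper is away from everything. In the last scene view the arm hides the pan, so these checks rest on the top camera alone.
- **What went wrong on the way:**
  - My first lift began before the fingers had fully closed, so the pan was held about 15 mm low at the fingertips. I set it back on the bench and regripped it.
  - With the bungs in, the pan drooped about 0.05 rad in the grip. I tilted the tool to level it before setting it down.
- **Small disagreement:** Two ways of measuring the dispenser's centre line differed by 2 to 3 mm. I steered between them.

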